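# Load a long straw in the bench sealer and hold its jaw shut

## Task

Take the long straw from the straw rest and lay it in the V supports of the sealer's loading carriage, stepped plug end up close against the carriage's end plate (within a few millimetres) and open end towards the jaw, and leave the short straw where it lies. Slide the carriage by its knob fully home to its end stop, so that the open end goes in under the raised jaw. Then push the sprung arm fully down onto its rubber rest, so that the jaw bears on the straw, and finish while still holding it down: it springs up if you let go.

Things in the scene. Friction and masses are not known exactly. Their poses are not given: they have to be found in the camera images.
- long_straw: The long straw: rigid white tube, 8 mm diameter, 130 mm long over all, 11-17 g. Origin at its middle, on its axis; its +y runs to the open end (65 mm off, dark bore), -y to the plug end, whose last 6 mm is a grey stem of 5 mm diameter. Starts level in an outer notch row of the rest, axis 30 mm above the table. Pick it from above near its middle.
- long_straw_plug (a point): Tip of the long straw's plug stem, on its axis; axes as the straw's.
- short_straw: The short straw, same make, 90 mm long: lies in the other outer row of the rest, 60 mm from the long one, and stays there.
- straw_rest: Grey straw rest, 100 (x) x 80 (y) x 32 mm, fixed; rows of V notches along its y at x = -30, 0, +30 mm, in two cross walls at y = -32 and +32 mm (9 mm thick). Between the walls is only a 5 mm base plate: 55 mm of straw free for the fingers. Origin: centre of its underside.
- sealer: Bench straw sealer, fixed; base 130 (x) x 232 (y, -130 to +102) x 24 mm. Its -x side is the front, facing the robot; +y is to the robot's left. The straw line is x = 0, along y, 64 mm above the table; jaw and anvil stand at y = +75 mm. Origin on the table under the straw line.
- carriage_seat (a point): Where the plug tip belongs on the black carriage: on the straw axis (64 mm above the table), on the face of the aluminium end plate. Axes as the sealer's; the straw lies along its +y. V supports at 8-20 and 76-88 mm along +y, rising 2 mm above the axis, centre the straw; between them fingers have room down to 42 mm above the table. Plug tip within 6 mm of the plate is good.
- carriage_knob (a point): Top centre of the carriage's upright knob, 110 mm above the table, a post of 14 mm diameter and 35 mm height on top of the 14 mm thick end plate (its axis 8 mm behind the face). Pinch or push it.
- carriage (a joint): Travel of the carriage along the sealer's +y: 0 drawn back, 0.060 m fully home at its end stop under the jaw; starts between 0 and 0.015. Slides with about 2 N of friction and stays where it is left; the straw rides along.
- press_bar (a point): Centre of the black cross bar at the free end of the press arm: round, 16 mm diameter (19 mm over its middle sleeve, 24 mm long), 64 mm long along the sealer's y. About 145 mm above the table when raised, 80 mm when fully down. Push down on its top, or pinch it.
- press_hinge (a point): Hinge axis of the press arm, along the sealer's y, 80 mm above the table; the cross bar swings round it at 135 mm radius, in front of it (-x).
- press_arm (a joint): Angle of the press arm: 0 raised (a spring holds it 0.5 rad above level), grows as it is pressed, 0.50 = fully down, level, on its rubber rest. The bar pushes back with about 2 N when raised and about 9 N when down on a straw; the jaw first touches the straw at about 0.43.
- jaw: The jaw under the press arm, 26 x 14 mm, sprung in the arm with 7 mm of float, so a fully pressed arm clamps the straw with about 10 N. Origin at the middle of its rubber face; it stands about 92 mm above the table when the arm is raised, 24 mm above the top of the straw.

How it is judged:
By the outcome, as a careful person would: the job done as asked, in the order asked, and still so for the second after the job is handed in, while the arm keeps its last pose, push and grip.
It also fails if it takes over 58 s, if anything falls off the work surface, if the arm or the gripper's body presses on something with over 40 N, if the wrist force passes 120 N, or if a joint passes its speed limit or range.

## Robot

A 7-joint arm with a two-finger parallel gripper is mounted at the origin on a cart in front of the work surface, level with it; the furniture and walls round the work are solid. World frame = base frame: x ahead of the robot, y to its left, z up, the work surface at z = 0. Lengths are in m, angles in rad, forces in N, time in s.
With the tool pointing down it reaches from about 0.425 to 0.825 m from the base axis. Payload 3.6 kg.
Tool frame: the origin (TCP) lies midway between the tips of the shut fingers; the grasp point (between the pads) lies 19 mm behind it; z points along the fingers, y is the line along which they close (so a half turn about z gives the same grasp; the last joint's range is limited). The gripper opens to 93 mm and grips with 3 to 60 N. Pads are 15 mm wide; open, the fingers measure 128 mm over their backs; the gripper's body (75 mm by 188 mm) begins 65 mm behind the grasp point.
Start: joints at [-1.175, 0.615, -0.013, 1.423, 0.008, 1.103, -0.04], TCP at [0.266, 0.593, 0.219] pointing down, gripper open.
Joint ranges: [-3.12, 3.12], [-0.3, 2.06], [-1.34, 1.32], [0.26, 2.42], [-1.36, 4.5], [0.01, 1.98], [-2.84, 2.84]. Speed limits (rad/s): [2.79, 2.79, 3.14, 3.14, 3.14, 3.14, 3.14].

## Interface

Orientations are given as a unit quaternion [w, x, y, z].
In Python, from rig import arm gives the robot as it stands.
- The arm moves only by the tool play_rows, never from a script. Its argument "series" is text: rows parted by semicolons, each of 5 numbers parted by spaces: the shift along the tool's x, y, z in mm, then the turn about the tool's z in rad, then the opening, from -1 (shut) to 1 (fully open). In form: dx dy dz spin jaw; .... A call has 1 to 8 rows; each row shifts and turns the commanded pose from where the row before left it, along the tool's axes as they then stand; what a row does not reach is not made up. A row lasts 1/10 s, in which the tool goes at most 50 mm and 8.59 degrees, less where a joint would pass 70% of its speed; a pose out of reach is approached as far as the arm can. A call is refused whole if a number of a shift passes 50 or a number of a turn 0.15, either way. A call with a gripper value outside its range is refused whole. The fingers move at their own pace and stop on an object; the grip force is fixed at half the most. Time passes only in rows, so rows that do not move let the fingers close. It gives the time, the measured TCP pose, the force, the opening and the grip force at its end, in the units of the state.
- arm.observe(): the state, without advancing time (a new reading comes with each control period).
- arm.capture(name): name is "scene" or "side" or "wrist"; returns a dict with "frame" (384x512x3 uint8, blue, green, red), "camera_matrix" (3x3 intrinsics, pixels), "rvec" (rotation vector, rad) and "tvec" (3), from world to camera coordinates, as OpenCV has them. Camera axes: x right, y down, z forward; pixel columns grow to the right and rows downward; lengths in m; the calibration is good to about 2 mm. The wrist camera is an equidistant fisheye: a pixel r from the principal point sees the ray r / f radians off the axis. A picture is of the moment at which its call begins. There is no depth.
- arm.finish_job(): hands the job in; it is judged then, once.
The state is a dict: "time_s": time; "qpos": joint angles; "qd": joint speeds; "joint_torque": joint torques, N m; "position": TCP position; "tool_rot": TCP orientation; "wrist_force": force on the tool from outside, world axes, zero at the start; "torque": the same for the moment, N m; "gripper_width": finger opening in m; "grip_force": force on a finger pad.
Only numpy, scipy, OpenCV 4.12 (cv2) and the standard library are available. Lean on these libraries where they do the work, as an engineer would, in place of code of your own. Each camera call takes 0.05 s, during which the arm holds its last target. There are 200 camera calls.

## Working session

There is one attempt and no reset: what is moved stays moved. The work goes in short steps, Python scripts to look and compute and a tool call to move; the robot and the scene stay as the last step left them, time stands still between calls to the robot, and variables do not carry over. Pictures are saved under pics/ and viewed, at most 10 in all, crops included, and the job is handed in when it is done.

Besides the shell and the picture viewer there is one more tool, called after "Call:" by a JSON object that holds its "op" and its "data". play_rows: Moves the arm, as the interface text tells. Its arguments: {"type":"object","properties":{"series":{"type":"string"}},"required":["series"]}

```bash
mkdir -p pics; ls; cat > h.py <<'E'
import numpy as np, cv2
from rig import arm
def cap(n):
    return arm.capture(n)
def ray(c,u,v):
    K=np.array(c["camera_matrix"]);R=cv2.Rodrigues(np.array(c["rvec"],float))[0];t=np.array(c["tvec"],float).ravel()
    d=np.linalg.inv(K)@[u,v,1]
    return -R.T@t, R.T@d
def onz(c,u,v,z):
    o,d=ray(c,u,v); return o+d*(z-o[2])/d[2]
def proj(c,P):
    return cv2.projectPoints(np.array(P,float).reshape(-1,3),np.array(c["rvec"],float),np.array(c["tvec"],float),np.array(c["camera_matrix"]),None)[0].reshape(-1,2)
E
python3 - <<'E'
from h import *
import pickle
s=arm.observe();print({k:np.round(v,3) for k,v in s.items()})
d={}
for n in("scene","side","wrist"):
    c=cap(n);d[n]=c;
    if n!="wrist":
        print(n,ray(c,256,192),c["camera_matrix"])
pickle.dump(d,open("c0.pkl","wb"))
cv2.imwrite("pics/a.png",cv2.resize(d["scene"]["frame"],(800,600),interpolation=cv2.INTER_CUBIC))
cv2.imwrite("pics/b.png",cv2.resize(d["side"]["frame"],(800,600),interpolation=cv2.INTER_CUBIC))
E
```

```text
pics
{'time_s': np.float64(0.0), 'qpos': array([-1.176,  0.616, -0.013,  1.425,  0.008,  1.103, -0.04 ]), 'qd': array([-0.001, -0.001, -0.002,  0.002,  0.002, -0.001, -0.001]), 'joint_torque': array([-0.0000e+00, -4.5894e+01,  2.0900e-01, -1.6575e+01, -6.1000e-02,
        2.0000e-02,  0.0000e+00]), 'position': array([0.266, 0.592, 0.218]), 'tool_rot': array([-0.   ,  0.209,  0.978, -0.001]), 'wrist_force': array([-0.292,  0.023,  0.996]), 'torque': array([-0.043, -0.015,  0.042]), 'grip_force': np.float64(0.0), 'gripper_width': np.float64(0.093)}
scene (array([ 1.05188283, -0.61418207,  0.60843863]), array([-0.65182754,  0.49099943, -0.57806014])) [[388.73230237   0.         260.09372506]
 [  0.         388.73230237 192.57588385]
 [  0.           0.           1.        ]]
side (array([-0.03862016, -0.09598702,  0.93614838]), array([ 0.54059913, -0.10850191, -0.8343106 ])) [[480.58590588   0.         260.14570048]
 [  0.         480.58590588 189.85938254]
 [  0.           0.           1.        ]]
```

View pics/a.png

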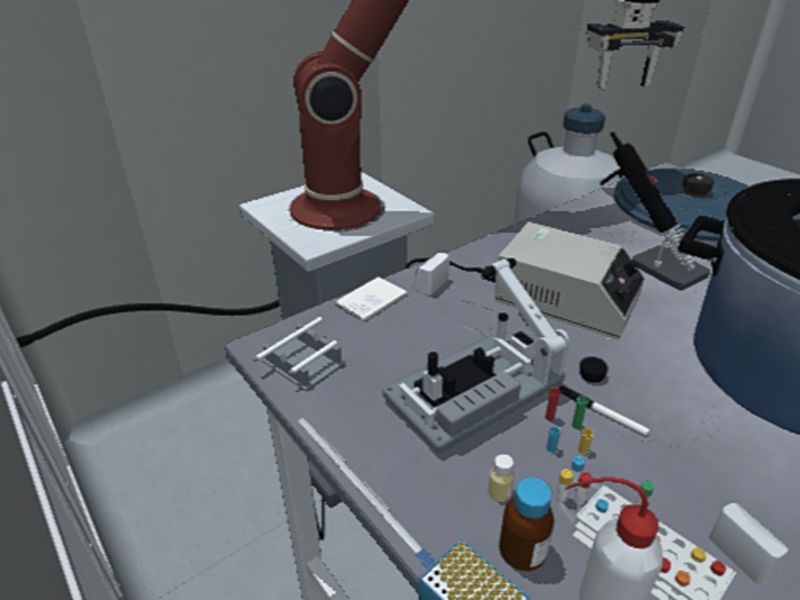

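View pics/b.png

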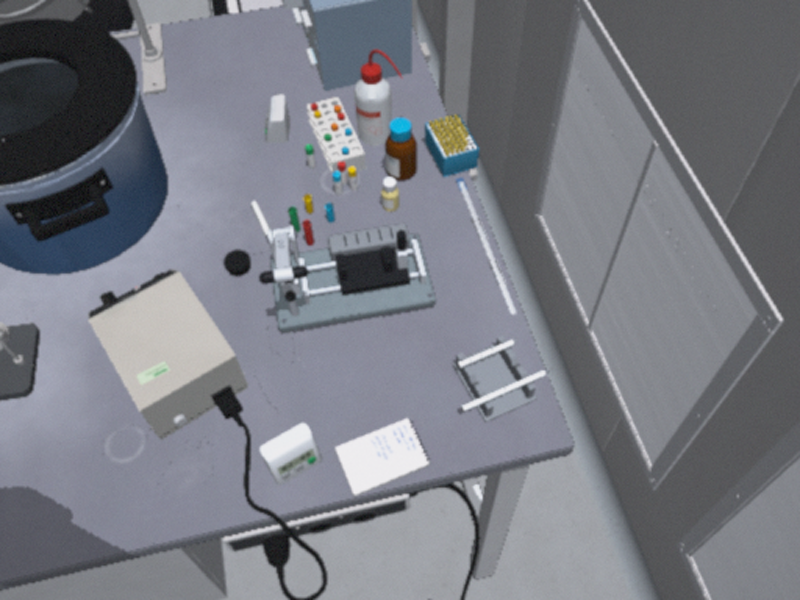

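Scene: the rest is at about (300,355) with the long straw nearest the robot; the sealer is at (480,385) and its jaw end to the right. Side: the long straw runs (462,408)–(544,375), the end plate/knob is at about (402,240), and the press bar is at about (282,275). I'll zoom in next.

```bash
python3 - <<'E'
from h import *
import pickle
d=pickle.load(open("c0.pkl","rb"))
def crop(n,x,y,w,h,W,H): return cv2.resize(d[n]["frame"][y:y+h,x:x+w],(W,H),interpolation=cv2.INTER_CUBIC)
# scale 5 everywhere
A=crop("side",285,210,70,60,420,360)   #x6
B=crop("side",165,140,120,75,800-0,500)
C=crop("scene",160,195,66,60,380,360) 
top=np.hstack([A,cv2.resize(C,(380,360))])
D=crop("scene",240,160,133,130,0 or 800,600)
cv2.imwrite("pics/c.png",np.vstack([top,np.zeros((20,800,3),np.uint8)]))
cv2.imwrite("pics/d.png",B); cv2.imwrite("pics/e.png",crop("scene",240,160,133,130,600,586))
E
```

```text
(no output)
```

View pics/c.png

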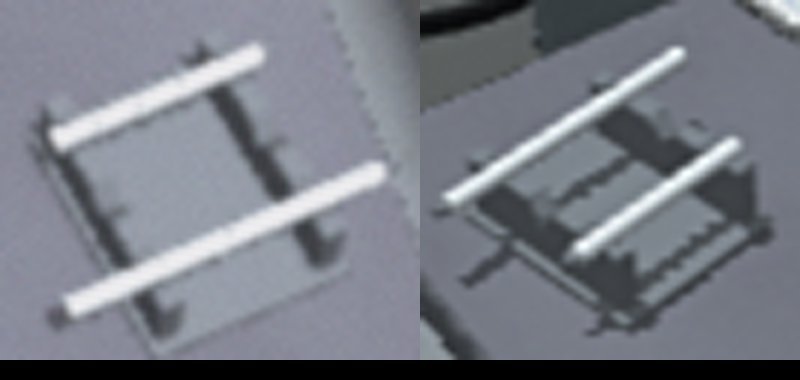

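View pics/d.png

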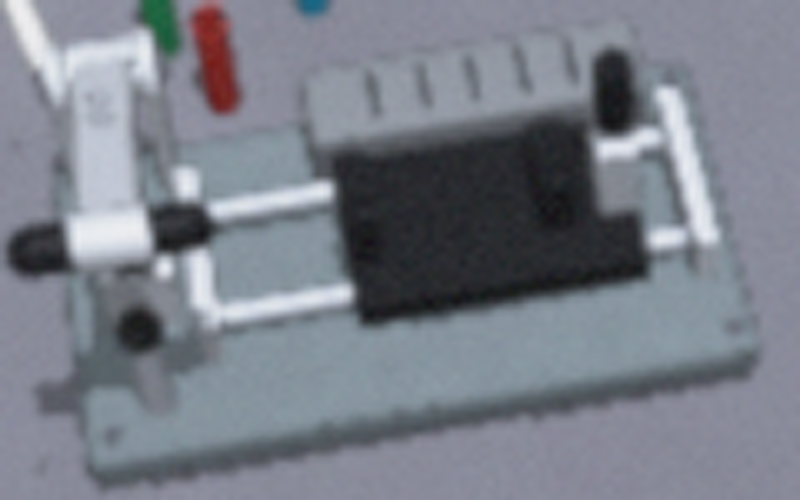

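View pics/e.png

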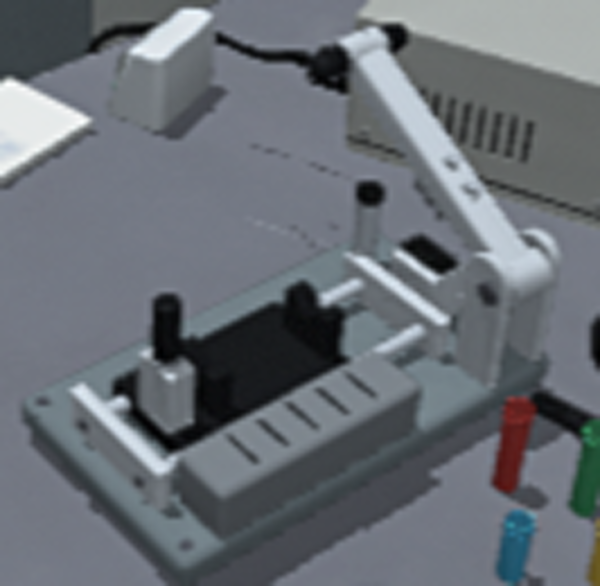

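Crop C shows the long straw with a grey tip at the left end in the side view (crop (58,315)) and a dark tip at the lower-left in the scene view (crop (440,207)). These are opposite ends: one is the stem, the other the bore. Next I'll measure.

```bash
python3 - <<'E'
from h import *
import pickle
d=pickle.load(open("c0.pkl","rb"))
for n,box in(("side",(285,210,70,60)),("scene",(160,195,66,60))):
    c=d[n];x,y,w,h=box
    g=c["frame"][y:y+h,x:x+w].min(2)
    g4=cv2.resize(g,None,fx=4,fy=4,interpolation=cv2.INTER_CUBIC)
    m=(g4>165).astype(np.uint8)
    k,_,st,_=cv2.connectedComponentsWithStats(m)
    for i in range(1,k):
        if st[i,4]<800: continue
        p=np.argwhere(_!=_) if 0 else np.argwhere(cv2.connectedComponents(m)[1]==i)[:,::-1]
        p=(p+.5)/4-.5+[x,y]
        mu=p.mean(0);u=np.linalg.svd(p-mu,full_matrices=False)[2][0];t=(p-mu)@u
        a,b=mu+u*t.min(),mu+u*t.max()
        A,B=onz(c,*a,.030),onz(c,*b,.030)
        print(n,st[i,4],a.round(1),b.round(1),A.round(4),B.round(4),"L",np.linalg.norm(A-B).round(4), "brg",np.degrees(np.arctan2(*(B-A)[1::-1])).round(2))
        # intensity profile beyond the ends
        for e,s in((a,-1),(b,1)):
            q=[e+s*u*j for j in np.arange(-3,7)]
            print("  prof",[int(c["frame"][int(round(v)),int(round(w_))].mean()) for w_,v in q])
# sealer points: triangulate by hand-picked pixels (side crop d scale 6.667; scene crop e scale 4.511)
def S(u,v): return (u/6.667+165-.4,v/6.667+140-.4)
def C(u,v): return (u/4.511+240-.4,v/4.511+160-.4)
cs,cc=d["side"],d["scene"]
def tri(p,q):
    o1,d1=ray(cs,*p);o2,d2=ray(cc,*q)
    M=np.c_[d1,-d2];s=np.linalg.lstsq(M,o2-o1,rcond=None)[0]
    X1,X2=o1+d1*s[0],o2+d2*s[1];return ((X1+X2)/2).round(4),np.linalg.norm(X1-X2).round(4)
print("knobtop",tri(S(613,58),C(167,299)), onz(cs,*S(613,62),.11),onz(cc,*C(167,299),.11))
print("bar L/R ends, mid",onz(cs,*S(12,252),.145),onz(cs,*S(205,220),.145), tri(S(108,238),C(365,43)))
print("base corner front-left bottom..", onz(cs,*S(92,470),.024),onz(cs,*S(755,350),.024),onz(cs,*S(690,65),.024))
print("scene base corners", onz(cc,*C(25,408),.024),onz(cc,*C(180,570),.024),onz(cc,*C(545,352),.024))
print("post tops? rods side",)
E
```

```text
side 2445 [328.8 217.9] [293.3 233. ] [ 0.4445 -0.3521  0.03  ] [ 0.4272 -0.2671  0.03  ] L 0.0867 brg 101.52
  prof [236, 234, 209, 165, 152, 148, 148, 147, 147, 147]
  prof [236, 235, 213, 138, 87, 115, 115, 112, 131, 140]
side 3865 [348.9 237.4] [295.7 260.8] [ 0.3885 -0.3786  0.03  ] [ 0.3632 -0.2544  0.03  ] L 0.1268 brg 101.48
  prof [234, 234, 224, 161, 143, 138, 145, 140, 139, 138]
  prof [235, 235, 233, 184, 116, 96, 99, 128, 141, 145]
scene 1768 [205.2 202.8] [164.3 228. ] [ 0.3597 -0.2506  0.03  ] [ 0.3852 -0.374   0.03  ] L 0.126 brg -78.33
  prof [239, 239, 242, 205, 118, 120, 119, 120, 120, 121]
  prof [239, 239, 243, 156, 120, 120, 91, 112, 123, 122]
scene 1300 [214.7 217.9] [186.5 236.5] [ 0.4242 -0.2635  0.03  ] [ 0.4416 -0.3481  0.03  ] L 0.0864 brg -78.37
  prof [232, 239, 220, 163, 120, 120, 123, 124, 123, 123]
  prof [236, 243, 215, 140, 140, 104, 78, 117, 135, 79]
knobtop (array([ 0.6078, -0.2301,  0.1111]), np.float64(0.0013)) [ 0.60657642 -0.23043345  0.11      ] [ 0.60693622 -0.228542    0.11      ]
bar L/R ends, mid [ 0.55227846 -0.03126164  0.145     ] [ 0.54986152 -0.0900526   0.145     ] (array([ 0.5501, -0.0585,  0.148 ]), np.float64(0.0049))
base corner front-left bottom.. [ 0.54725982 -0.03599331  0.024     ] [ 0.54013037 -0.26273666  0.024     ] [ 0.66557818 -0.27118469  0.024     ]
scene base corners [ 0.55048226 -0.26666452  0.024     ] [ 0.67186194 -0.2722649   0.024     ] [ 0.67547478 -0.03962947  0.024     ]
post tops? rods side
```

The two views agree at z≈0.033 (straw top side). Sealer origin is about (0.609,-0.137) with yaw about -1.5°, and the sizes check out. Next I'll hover over the rest and settle which end is the plug with the wrist camera.

```bash
cat >> h.py <<'E'
from scipy.spatial.transform import Rotation as Rn
def pose():
    s=arm.observe();q=np.array(s["tool_rot"]);R=Rn.from_quat(q[[1,2,3,0]]).as_matrix()
    return s,np.array(s["position"]),R
def plan(wps,smax=48,tmax=.14):
    """wps: (x,y,z,bearing_deg of tool y or None); prints rows in tool axes"""
    s,p,R=pose();b=np.arctan2(R[1,1],R[0,1])
    print("at",p.round(4),"brg",np.degrees(b).round(2),"tilt",np.degrees(np.arccos(-R[2,2])).round(2),"t",s["time_s"],"w",s["gripper_width"],"F",np.round(s["wrist_force"],1),"grip",s["grip_force"])
    for x,y,z,bb in wps:
        d=np.array([x,y,z])-p; tb=b if bb is None else np.radians(bb); db=tb-b
        n=max(1,int(np.ceil(max(np.linalg.norm(d)/smax,abs(db)/tmax))))
        for i in range(n):
            R0=np.array([[np.sin(b),np.cos(b),0],[-np.cos(b),np.sin(b),0],[0,0,-1]])
            v=R0.T@(d/n)*1000
            print("%.1f %.1f %.1f %.3f J;"%(*v,-db/n),end=" ")
            b+=db/n
        p=p+d;print(" ->",x,y,z,bb)
E
python3 - <<'E'
from h import *
print(pose()[2].round(3))
plan([(.50,.33,.26,50),(.56,.0,.26,20),(.41,-.30,.24,11.5)])
E
```

```text
[[-0.912  0.409 -0.001]
 [ 0.409  0.912 -0.002]
 [-0.    -0.002 -1.   ]]
at [0.2659 0.5925 0.2178] brg 65.84 tilt 0.11 t 0.15 w 0.09307254352367379 F [ 0.3 -0.   0.2] grip 0.0
160.5 -71.8 -21.1 0.138 J; 168.9 -49.0 -21.1 0.138 J;  -> 0.5 0.33 0.26 50
64.5 -53.6 0.0 0.131 J; 71.0 -44.7 0.0 0.131 J; 76.2 -35.0 0.0 0.131 J; 80.1 -24.8 0.0 0.131 J;  -> 0.56 0.0 0.26 20
115.3 -121.8 10.0 0.074 J; 124.0 -112.9 10.0 0.074 J;  -> 0.41 -0.3 0.24 11.5
```

```bash
sed -i 's/\[\[np.sin(b),np.cos(b),0\],\[-np.cos(b),np.sin(b),0\],\[0,0,-1\]\]/[[-np.sin(b),np.cos(b),0],[np.cos(b),np.sin(b),0],[0,0,-1]]/; s/np.linalg.norm(d)\/smax/1000*np.linalg.norm(d)\/smax/' h.py
python3 - <<'E'
from h import *
plan([(.50,.33,.26,50),(.56,.0,.26,20),(.41,-.30,.24,11.5)])
E
```

```text
at [0.2659 0.5925 0.2178] brg 65.84 tilt 0.11 t 0.15 w 0.09307254352367379 F [ 0.3 -0.   0.2] grip 0.0
-40.1 -18.0 -5.3 0.035 J; -40.7 -16.6 -5.3 0.035 J; -41.3 -15.1 -5.3 0.035 J; -41.8 -13.7 -5.3 0.035 J; -42.2 -12.3 -5.3 0.035 J; -42.6 -10.8 -5.3 0.035 J; -43.0 -9.3 -5.3 0.035 J; -43.3 -7.8 -5.3 0.035 J;  -> 0.5 0.33 0.26 50
-36.9 -30.6 0.0 0.075 J; -39.1 -27.8 0.0 0.075 J; -41.0 -24.8 0.0 0.075 J; -42.8 -21.6 0.0 0.075 J; -44.3 -18.4 0.0 0.075 J; -45.5 -15.0 0.0 0.075 J; -46.5 -11.6 0.0 0.075 J;  -> 0.56 0.0 0.26 20
-28.8 -30.4 2.5 0.019 J; -29.4 -29.9 2.5 0.019 J; -29.9 -29.4 2.5 0.019 J; -30.5 -28.8 2.5 0.019 J; -31.0 -28.2 2.5 0.019 J; -31.5 -27.6 2.5 0.019 J; -32.0 -27.1 2.5 0.019 J; -32.5 -26.5 2.5 0.019 J;  -> 0.41 -0.3 0.24 11.5
```

Call:
{"op": "play_rows", "data": {"series": "-40 -18 -5 0.035 1; -41 -17 -5 0.035 1; -41 -15 -5 0.035 1; -42 -14 -5 0.035 1; -42 -12 -5 0.035 1; -43 -11 -5 0.035 1; -43 -9 -5 0.035 1; -43 -8 -5 0.035 1"}}

```text
time_s: 0.95
position: [0.5004, 0.3282, 0.2586]
tool_rot: [-0.0, 0.344, 0.939, -0.0]
wrist_force: [-0.6, -0.2, -0.6]
gripper_width: 0.0927
grip_force: 0.0
```

Call:
{"op": "play_rows", "data": {"series": "-37 -31 0 0.075 1; -39 -28 0 0.075 1; -41 -25 0 0.075 1; -43 -22 0 0.075 1; -44 -18 0 0.075 1; -45 -15 0 0.075 1; -46 -12 0 0.075 1"}}

```text
time_s: 1.65
position: [0.5568, -0.0022, 0.2586]
tool_rot: [-0.0, 0.577, 0.817, 0.0]
wrist_force: [0.5, -0.5, -0.1]
gripper_width: 0.0928
grip_force: 0.0
```

Call:
{"op": "play_rows", "data": {"series": "-29 -30 2 0.02 1; -29 -30 2 0.02 1; -30 -29 2 0.02 1; -30 -29 2 0.02 1; -31 -28 2 0.02 1; -31 -28 2 0.02 1; -32 -27 2 0.02 1; -32 -26 2 0.02 1"}}

```text
time_s: 2.45
position: [0.4032, -0.2982, 0.2425]
tool_rot: [-0.0, 0.639, 0.769, 0.0]
wrist_force: [1.2, 0.3, -0.0]
gripper_width: 0.0928
grip_force: 0.0
```

```bash
python3 - <<'E'
from h import *
import pickle
d={"wrist":cap("wrist")};pickle.dump(d,open("c1.pkl","wb"))
plan([])
c=d["wrist"];R=cv2.Rodrigues(np.array(c["rvec"],float))[0];print(-R.T@np.ravel(c["tvec"]),R[2],c["camera_matrix"])
cv2.imwrite("pics/f.png",cv2.resize(c["frame"],(800,600),interpolation=cv2.INTER_CUBIC))
E
```

```text
at [ 0.3978 -0.3063  0.2428] brg 9.78 tilt 0.43 t 2.5 w 0.09284032321159306 F [-2.8 -4.2  0.9] grip 0.0
[ 0.38856917 -0.21951675  0.41001326] [ 0.05270493 -0.28521993 -0.9570119 ] [[297.31863964   0.         254.61049812]
 [  0.         297.31863964 195.07873753]
 [  0.           0.           1.        ]]
```

View pics/f.png

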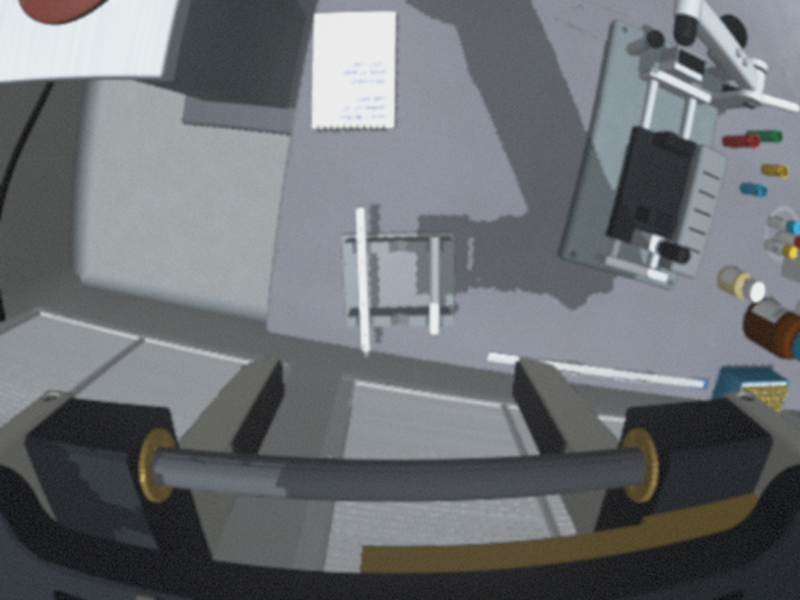

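The wrist picture shows the long straw from (361,208) to (366,352) and the carriage at (650,190). Its ends need a zoom to tell stem from bore.

```bash
cat >> h.py <<'E'
def fray(c,u,v):
    K=np.array(c["camera_matrix"]);R=cv2.Rodrigues(np.array(c["rvec"],float))[0];t=np.array(c["tvec"],float).ravel()
    a=np.array([u-K[0,2],v-K[1,2]])/K[0,0];th=np.linalg.norm(a)
    d=np.r_[a/th*np.sin(th),np.cos(th)];return -R.T@t,R.T@d
def fonz(c,u,v,z):
    o,d=fray(c,u,v);return o+d*(z-o[2])/d[2]
E
python3 - <<'E'
from h import *
import pickle
c=pickle.load(open("c1.pkl","rb"))["wrist"];f=c["frame"]
d0=pickle.load(open("c0.pkl","rb"))
def cr(f,cx,cy,w=16): return cv2.resize(f[cy-w:cy+w,cx-w:cx+w],(256,256),interpolation=cv2.INTER_NEAREST)
S,C=d0["side"]["frame"],d0["scene"]["frame"]
cv2.imwrite("pics/g.png",np.vstack([np.hstack([cr(f,231,135),cr(S,295,261),cr(C,205,203)]),np.hstack([cr(f,234,225),cr(S,349,237),cr(C,164,228)])]))
for u,v in((361,208),(366,352),(357,236),(436,236),(434,333)): print(fonz(c,u*.64-.2,v*.64-.2,.033).round(4))
E
```

```text
[ 0.3648 -0.2565  0.033 ]
[ 0.3894 -0.3794  0.033 ]
[ 0.3654 -0.2798  0.033 ]
[ 0.4291 -0.2681  0.033 ]
[ 0.4445 -0.3511  0.033 ]
```

View pics/g.png

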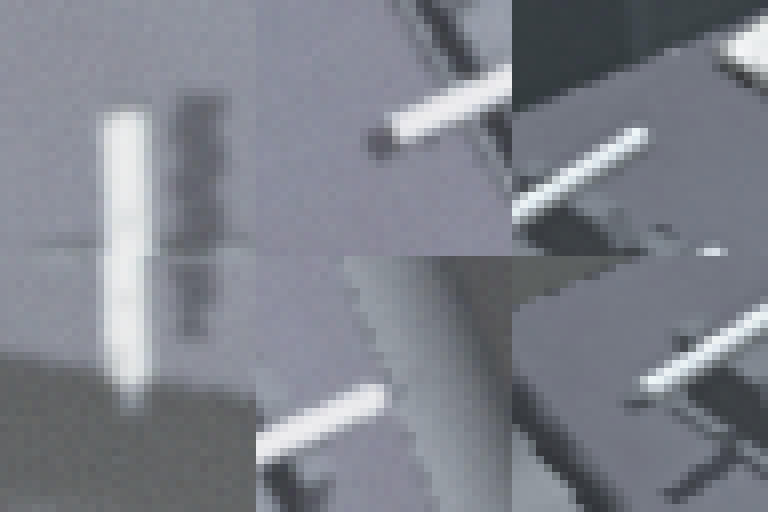

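The stem is at the −y end: it is visible as the narrow tip in the wrist view, and the dark +y end is the bore. No flip is needed. The grip point is about (0.378,-0.327), 8 mm plug-ward of the middle.

```bash
python3 - <<'E'
from h import *
plan([(.378,-.3266,.10,11.5),(.378,-.3266,.014,11.5)])
E
```

```text
at [ 0.3978 -0.3063  0.2428] brg 9.78 tilt 0.43 t 2.5 w 0.09284032321159306 F [-2.8 -4.2  0.9] grip 0.0
-4.2 -5.7 35.7 -0.008 J; -4.1 -5.8 35.7 -0.008 J; -4.1 -5.8 35.7 -0.008 J; -4.0 -5.8 35.7 -0.008 J;  -> 0.378 -0.3266 0.1 11.5
0.0 0.0 43.0 -0.000 J; 0.0 0.0 43.0 -0.000 J;  -> 0.378 -0.3266 0.014 11.5
```

Call:
{"op": "play_rows", "data": {"series": "-4 -5 35 -0.008 -0.14; -4 -5 35 -0.008 -0.14; -4 -5 35 -0.008 -0.14; -4 -5 35 -0.008 -0.14; 0 0 0 0 -0.14; 0 0 0 0 -0.14"}}

```text
time_s: 3.1
position: [0.3879, -0.3165, 0.1029]
tool_rot: [-0.0, 0.627, 0.779, 0.0]
wrist_force: [-0.5, 0.1, 0.4]
gripper_width: 0.0497
grip_force: 0.0
```

```bash
python3 - <<'E'
from h import *
plan([(.378,-.3266,.04,11.5),(.378,-.3266,.014,11.5)])
E
```

```text
at [ 0.3879 -0.3165  0.1029] brg 12.36 tilt 0.05 t 3.1 w 0.04972513740906537 F [-0.5  0.1  0.4] grip 0.0
-3.9 -5.9 31.4 0.007 J; -3.9 -5.9 31.4 0.007 J;  -> 0.378 -0.3266 0.04 11.5
0.0 0.0 26.0 -0.000 J;  -> 0.378 -0.3266 0.014 11.5
```

Call:
{"op": "play_rows", "data": {"series": "-4 -6 0 0.008 -0.14; -4 -6 0 0.008 -0.14; 0 0 30 0 -0.14; 0 0 30 0 -0.14; 0 0 15 0 -0.14; 0 0 14 0 -0.14; 0 0 0 0 -0.14; 0 0 0 0 -0.14"}}

```text
time_s: 3.9
position: [0.3781, -0.3278, 0.0147]
tool_rot: [0.001, 0.633, 0.774, -0.0]
wrist_force: [-0.4, 0.3, 0.3]
gripper_width: 0.0399
grip_force: 0.0
```

```bash
python3 - <<'E'
from h import *
plan([(.378,-.3266,.014,11.5)])
c=cap("wrist");f=c["frame"]
cv2.imwrite("pics/h.png",cv2.resize(f[120:320,160:340],(720,800))[:600])
E
```

```text
at [ 0.3781 -0.3278  0.0147] brg 11.43 tilt 0.1 t 3.9 w 0.03986528415674062 F [-0.4  0.3  0.3] grip 0.0
1.2 0.2 0.7 -0.001 J;  -> 0.378 -0.3266 0.014 11.5
```

View pics/h.png

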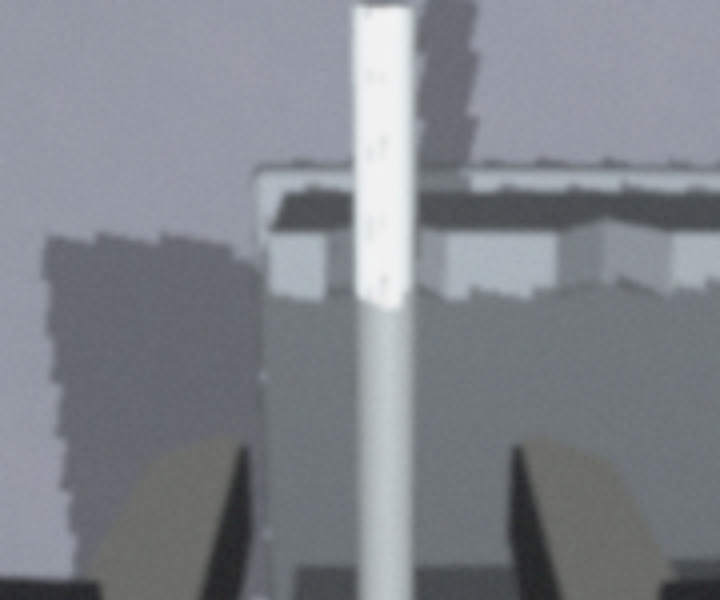

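The straw (crop x≈385) is centred between the fingers (240 and 515), and the far end is square with no stem, so it's the open end. I'll close and lift.

Call:
{"op": "play_rows", "data": {"series": "0 0 0 0 -1; 0 0 0 0 -1; 0 0 0 0 -1; 0 0 0 0 -1; 0 0 0 0 -1; 0 0 0 0 -1"}}

```text
time_s: 4.55
position: [0.3786, -0.3269, 0.0139]
tool_rot: [0.001, 0.633, 0.774, 0.0]
wrist_force: [1.7, 1.2, 1.1]
gripper_width: 0.0069
grip_force: 30.0
```

Call:
{"op": "play_rows", "data": {"series": "0 0 -15 0 -1; 0 0 -30 0 -1; 0 0 -40 0 -1; 0 0 -40 0 -1; 0 0 -20 0 -1; 0 0 0 0 -1; 0 0 0 0 -1"}}

```text
time_s: 5.25
position: [0.3772, -0.3265, 0.1582]
tool_rot: [-0.0, 0.633, 0.774, 0.0]
wrist_force: [0.7, -0.0, -0.9]
gripper_width: 0.0067
grip_force: 30.0
```

```bash
python3 - <<'E'
from h import *
import pickle
s,p,R=pose();z=p[2]+.0160
print(z)
d={n:cap(n) for n in("wrist","side","scene")};pickle.dump(d,open("c2.pkl","wb"))
gp=p.copy();gp[2]=z
b=np.radians(11.43);ax=np.array([-np.sin(b),np.cos(b),0])
print(R.round(3))
# predicted straw ends: open is 65+8=73 ahead, white end 51 behind
for n in("side","scene"):
    c=d[n];a,e=proj(c,[gp+ax*.073,gp-ax*.051]);print(n,a.round(1),e.round(1))
    x0,y0=np.floor(np.minimum(a,e)).astype(int)-15;x1,y1=np.ceil(np.maximum(a,e)).astype(int)+15
    g=cv2.resize(c["frame"][y0:y1,x0:x1].min(2),None,fx=4,fy=4,interpolation=cv2.INTER_CUBIC)
    k,L,st,_=cv2.connectedComponentsWithStats((g>165).astype(np.uint8))
    for i in range(1,k):
        if st[i,4]<300: continue
        q=(np.argwhere(L==i)[:,::-1]+.5)/4-.5+[x0,y0];mu=q.mean(0);u=np.linalg.svd(q-mu,full_matrices=False)[2][0];t=(q-mu)@u
        A,B=onz(c,*(mu+u*t.min()),z+.003),onz(c,*(mu+u*t.max()),z+.003)
        print("  comp",st[i,4],(mu+u*t.min()).round(1),(mu+u*t.max()).round(1),"along/perp from grasp",((A-gp)@ax).round(4),((B-gp)@ax).round(4),((A-gp)@R[:,1]).round(4),((B-gp)@R[:,1]).round(4))
plan([])
cv2.imwrite("pics/i.png",np.hstack([cv2.resize(d["wrist"]["frame"][60:260,150:350],(400,400)),cv2.resize(d["side"]["frame"][180:280,270:370],(400,400))]))
E
```

```text
0.17417558349804357
[[-0.199  0.98  -0.001]
 [ 0.98   0.199  0.001]
 [ 0.001 -0.001 -1.   ]]
side [299.8 226.6] [358.8 201.7]
  comp 16238 [290.9 189.2] [355.4 246.7] along/perp from grasp 0.0516 0.0046 0.0779 -0.0789
  comp 5486 [337.4 191.8] [373.6 190.3] along/perp from grasp -0.0248 -0.0881 0.0349 0.0085
  comp 563 [361.2 201.5] [351.7 206.9] along/perp from grasp -0.0539 -0.0318 -0.0029 -0.0055
  comp 1855 [285.3 224.5] [288.9 241.9] along/perp from grasp 0.0957 0.1057 0.0137 -0.0206
  comp 406 [324.7 238.8] [316.5 241.1] along/perp from grasp 0.0456 0.0608 -0.0422 -0.04
scene [199.  152.9] [153.7 175.5]
  comp 5265 [215.4 151.7] [186.6 161.6] along/perp from grasp 0.0976 0.0266 0.0278 0.0123
at [ 0.3768 -0.3261  0.1571] brg 11.46 tilt 0.21 t 5.4 w 0.006539983027746993 F [-0.   0.2 -0.7] grip 30.000824332237244
```

View pics/i.png

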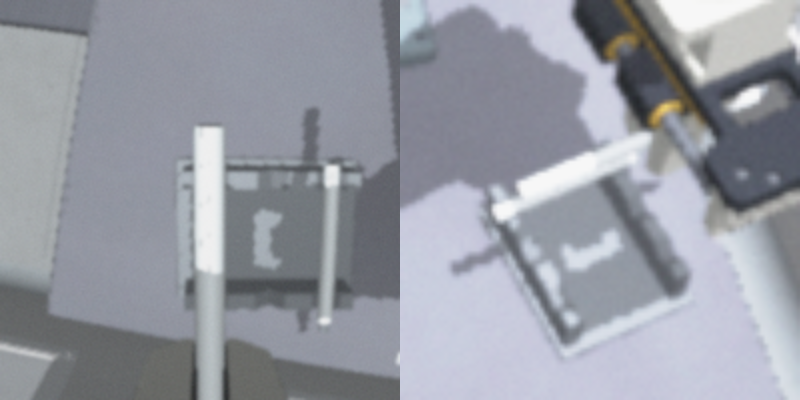

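The straw is held level with the short one left in the rest. The open-end top is at wrist pixel (254.5,122.5). I'll compute the grip offset and plan the transfer, and measure carriage details in c0 again.

```bash
python3 - <<'E'
from h import *
import pickle
d=pickle.load(open("c2.pkl","rb"));c=d["wrist"]
s,p,R=pose();g=p+[0,0,.016]
f=c["frame"].astype(int).mean(2)
print("col prof",[int(v) for v in f[114:132,250:258].mean(1)])
print("row prof",[int(v) for v in f[150,240:275]], [int(v) for v in f[126,240:275]])
for v in(121.5,122.5,123.5):
    X=fonz(c,254.5,v,g[2]+.004)-g;print((R.T@X).round(4))
o=np.array([.609,-.137]);
d0=pickle.load(open("c0.pkl","rb"))
def S(u,v): return (u/6.667+165-.4,v/6.667+140-.4)
def C(u,v): return (u/4.511+240-.4,v/4.511+160-.4)
cs,cc=d0["side"],d0["scene"]
# end plate top corners: scene (139,362..)?, side plate face/top
print("plate top z.075 scene corners",[onz(cc,*C(*q),.075)[:2].round(4) for q in((140,360),(160,375),(195,362))])
print("plate top side",[onz(cs,*S(*q),.075)[:2].round(4) for q in((597,160),(640,155))])
print("knob base side z.075",onz(cs,*S(613,125),.075).round(4),"V near plate z.066",onz(cs,*S(550,135),.066).round(4),onz(cs,*S(550,220),.05).round(4))
print("block front top",onz(cs,*S(335,150),.06).round(4),onz(cc,*C(360,360),.06).round(4),onz(cc,*C(185,465),.06).round(4))
plan([(.45,-.30,.16,0),(.607,-.165,.13,-1.5)])
E
```

```text
col prof [151, 153, 151, 154, 153, 153, 151, 139, 135, 185, 227, 235, 235, 235, 236, 237, 238, 238]
row prof [179, 180, 177, 181, 178, 173, 174, 195, 222, 233, 236, 239, 239, 238, 238, 238, 238, 238, 235, 228, 213, 187, 156, 152, 166, 175, 175, 181, 179, 179, 181, 179, 176, 179, 180] [151, 151, 152, 152, 152, 152, 163, 198, 222, 225, 221, 230, 237, 238, 239, 238, 238, 238, 235, 228, 215, 188, 159, 153, 152, 155, 152, 154, 155, 151, 153, 153, 153, 153, 153]
[ 0.0726  0.0002 -0.0038]
[ 0.0721  0.0002 -0.0038]
[ 0.0716  0.0002 -0.0038]
plate top z.075 scene corners [array([ 0.6008, -0.238 ]), array([ 0.6139, -0.2372]), array([ 0.6169, -0.2193])]
plate top side [array([ 0.5945, -0.2213]), array([ 0.593 , -0.2358])]
knob base side z.075 [ 0.6075 -0.2299  0.075 ] V near plate z.066 [ 0.6153 -0.2095  0.066 ] [ 0.5919 -0.2037  0.05  ]
block front top [ 0.6315 -0.1374  0.06  ] [ 0.6501 -0.147   0.06  ] [ 0.6519 -0.2541  0.06  ]
at [ 0.3768 -0.3261  0.1571] brg 11.46 tilt 0.21 t 5.4 w 0.006539983027746993 F [-0.   0.2 -0.7] grip 30.000824332237244
5.5 38.5 -1.5 0.100 J; 9.3 37.7 -1.5 0.100 J;  -> 0.45 -0.3 0.16 0
27.0 31.4 6.0 0.005 J; 27.2 31.3 6.0 0.005 J; 27.3 31.1 6.0 0.005 J; 27.5 31.0 6.0 0.005 J; 27.7 30.8 6.0 0.005 J;  -> 0.607 -0.165 0.13 -1.5
```

Call:
{"op": "play_rows", "data": {"series": "5 38 -1 0.1 -1; 9 38 -1 0.1 -1; 27 31 6 0.005 -1; 27 31 6 0.005 -1; 27 31 6 0.005 -1; 27 31 6 0.005 -1; 27 31 6 0.005 -1; 0 0 0 0 -1"}}

```text
time_s: 6.2
position: [0.6109, -0.1599, 0.1269]
tool_rot: [-0.003, 0.712, 0.702, 0.002]
wrist_force: [-0.2, 0.9, -0.5]
gripper_width: 0.0068
grip_force: 30.0
```

Call:
{"op": "play_rows", "data": {"series": "0 0 10 0 -1; 0 0 0 0 -1; 0 0 0 0 -1"}}

```text
time_s: 6.5
position: [0.6055, -0.1702, 0.1199]
tool_rot: [-0.001, 0.717, 0.697, -0.001]
wrist_force: [-0.2, -0.2, 0.3]
gripper_width: 0.007
grip_force: 30.0
```

```bash
python3 - <<'E'
from h import *
import pickle
d={n:cap(n) for n in("wrist","side","scene")};pickle.dump(d,open("c3.pkl","wb"))
plan([(.609,-.1605,.10,-1.5),(.609,-.1605,.049,-1.5)])
w=cv2.resize(d["wrist"]["frame"][80:280,130:380],(800,600)[0:2] if 0 else (500,400))
s=cv2.resize(d["scene"]["frame"][150:290,240:345],(300,400))
cv2.imwrite("pics/j.png",np.hstack([w,s]))
E
```

```text
at [ 0.6067 -0.1696  0.121 ] brg -1.55 tilt 0.03 t 6.65 w 0.006742738928775671 F [0.5 0.1 0.3] grip 30.000815391540527
9.1 2.1 21.0 -0.001 J;  -> 0.609 -0.1605 0.1 -1.5
0.0 0.0 25.5 -0.000 J; 0.0 0.0 25.5 -0.000 J;  -> 0.609 -0.1605 0.049 -1.5
```

View pics/j.png

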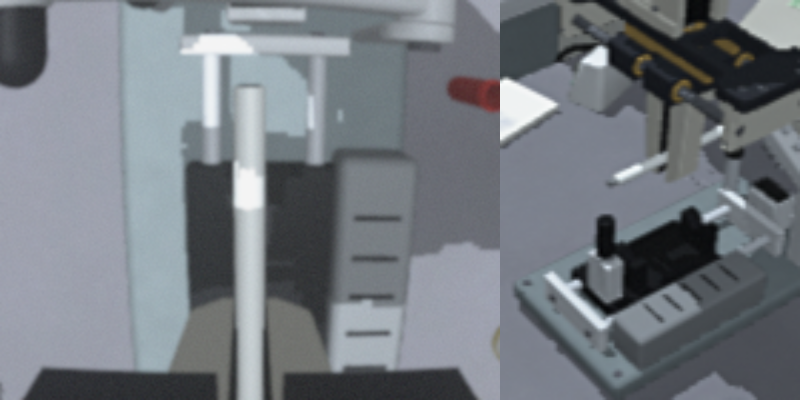

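The wrist view shows the rails at crop x=211 and 317 and the straw at x=250. The scene view shows the grey stem at (613,183), facing the end plate. I'll use the rails and the plug position to refine.

```bash
python3 - <<'E'
from h import *
import pickle
d=pickle.load(open("c3.pkl","rb"));c=d["wrist"];cc=d["scene"];cs=d["side"]
W=lambda u,v:(130+u/2-.25,80+v/2-.25)
for z in(.03,.035,.04):
  for q in((211,70,317,70),(211,140,317,140)):
    a=fonz(c,*W(*q[:2]),z);b=fonz(c,*W(*q[2:]),z);print(z,a.round(4),b.round(4),((a+b)/2).round(4),np.linalg.norm(a-b).round(4))
# plug tip in scene
s,p,R=pose();g=p+[0,0,.016]
C=lambda u,v:(240+(u-500)*.35-.3,150+v*.35-.3)
print("plug scene",onz(cc,*C(613,183),g[2]).round(4),"pred",(g-R[:,0]*.058).round(4))
print("knob top",onz(cc,*C(605,218),.110).round(4))
# side: knob
f=cs["frame"];print("side knob px",proj(cs,[[.6075,-.2297,.11],[.6075,-.2297,.075]]).round(1))
# rough: dark mask near knob
x0,y0=250,140;g_=f[y0:y0+35,x0:x0+16].max(2);L=cv2.connectedComponentsWithStats((g_<60).astype(np.uint8))
print(L[2],L[3]+[x0,y0])
E
```

```text
0.03 [ 0.5909 -0.0959  0.03  ] [ 0.6364 -0.097   0.03  ] [ 0.6136 -0.0964  0.03  ] 0.0455
0.03 [ 0.5897 -0.1264  0.03  ] [ 0.636  -0.1277  0.03  ] [ 0.6129 -0.127   0.03  ] 0.0463
0.035 [ 0.5912 -0.0958  0.035 ] [ 0.6358 -0.0969  0.035 ] [ 0.6135 -0.0963  0.035 ] 0.0446
0.035 [ 0.5901 -0.1257  0.035 ] [ 0.6355 -0.1269  0.035 ] [ 0.6128 -0.1263  0.035 ] 0.0454
0.04 [ 0.5916 -0.0956  0.04  ] [ 0.6353 -0.0967  0.04  ] [ 0.6134 -0.0962  0.04  ] 0.0437
0.04 [ 0.5904 -0.125   0.04  ] [ 0.6349 -0.1262  0.04  ] [ 0.6127 -0.1256  0.04  ] 0.0445
plug scene [ 0.6062 -0.2222  0.137 ] pred [ 0.6051 -0.2276  0.1371]
knob top [ 0.607 -0.229  0.11 ]
side knob px [[256.1 148.6]
 [256.5 158.4]]
[[  0   0  16  35 467]
 [  0   7   1   1   1]
 [  5   9   5  10  38]
 [  0  19   6  16  50]
 [  7  33   3   2   4]] [[258.25910064 155.96359743]
 [250.         147.        ]
 [256.55263158 153.86842105]
 [251.26       167.92      ]
 [257.75       173.75      ]]
```

Call:
{"op": "play_rows", "data": {"series": "10 4 20 0 -1; 0 0 20 0 -1; 0 0 15 0 -1; 0 0 10 0 -1; 0 0 4 0 -1; 0 0 0 0 -1; 0 0 0 0 -1"}}

```text
time_s: 7.35
position: [0.612, -0.1589, 0.0524]
tool_rot: [0.001, 0.716, 0.698, 0.0]
wrist_force: [-0.7, -0.8, 0.7]
gripper_width: 0.0067
grip_force: 30.0
```

```bash
python3 - <<'E'
from h import *
import pickle
d={n:cap(n) for n in("side","scene")};pickle.dump(d,open("c4.pkl","wb"))
plan([(.6105,-.160,.0485,-1.5)])
E
```

```text
at [ 0.612  -0.1588  0.0525] brg -1.44 tilt 0.09 t 7.45 w 0.007208946405218895 F [0.5 0.5 0.1] grip 30.00087082386017
-1.3 -1.5 4.0 0.001 J;  -> 0.6105 -0.16 0.0485 -1.5
```

Call:
{"op": "play_rows", "data": {"series": "0 -1.5 2 0 -1; 0 0 2 0 -1; 0 0 0 0 -1; 0 0 0 0 -1"}}

```text
time_s: 7.85
position: [0.6108, -0.1586, 0.0482]
tool_rot: [0.001, 0.716, 0.698, 0.0]
wrist_force: [1.6, 0.3, 2.4]
gripper_width: 0.0068
grip_force: 30.0
```

Call:
{"op": "play_rows", "data": {"series": "-1.5 0 0 0 -1; -1.5 0 0 0 -1; 0 0 0 0 -1"}}

```text
time_s: 8.15
position: [0.6107, -0.161, 0.0481]
tool_rot: [0.0, 0.716, 0.698, 0.001]
wrist_force: [1.8, 2.6, 3.6]
gripper_width: 0.0068
grip_force: 30.0
```

Call:
{"op": "play_rows", "data": {"series": "-1.5 0 0 0 -1; -1.5 0 0 0 -1; 0 0 0 0 -1"}}

```text
time_s: 8.45
position: [0.6106, -0.1649, 0.048]
tool_rot: [0.001, 0.716, 0.698, 0.0]
wrist_force: [2.2, 1.5, 4.9]
gripper_width: 0.0066
grip_force: 30.0
```

```bash
python3 - <<'E'
from h import *
import pickle
d4=pickle.load(open("c4.pkl","rb"))
d={n:cap(n) for n in("side","scene")};pickle.dump(d,open("c5.pkl","wb"))
plan([])
# knob motion in scene/side between c3,c4,c5 via template shift
d3=pickle.load(open("c3.pkl","rb"))
for n,P in(("side",[.6075,-.2297,.10]),("scene",[.607,-.229,.10])):
    u,v=proj(d3[n],P)[0].round().astype(int);f0=d3[n]["frame"]
    T=f0[v-9:v+9,u-6:u+7]
    for nm,D in(("c4",d4),("c5",d)):
        m=cv2.matchTemplate(D[n]["frame"][v-20:v+21,u-20:u+21],T,cv2.TM_CCOEFF_NORMED);_,s,_,l=cv2.minMaxLoc(m);print(n,nm,round(s,3),l[0]-14,l[1]-11)
S=d["side"]["frame"];C=d["scene"]["frame"]
cv2.imwrite("pics/k.png",np.hstack([cv2.resize(S[130:210,185:285],(400,320)),cv2.resize(C[190:270,245:345],(400,320))]))
E
```

```text
at [ 0.6106 -0.1649  0.0481] brg -1.44 tilt 0.11 t 8.55 w 0.006555393407447307 F [2.8 1.7 5.5] grip 30.002430081367493
side c4 0.923 0 0
side c5 0.827 3 -1
scene c4 0.999 0 0
scene c5 0.968 -3 1
```

View pics/k.png

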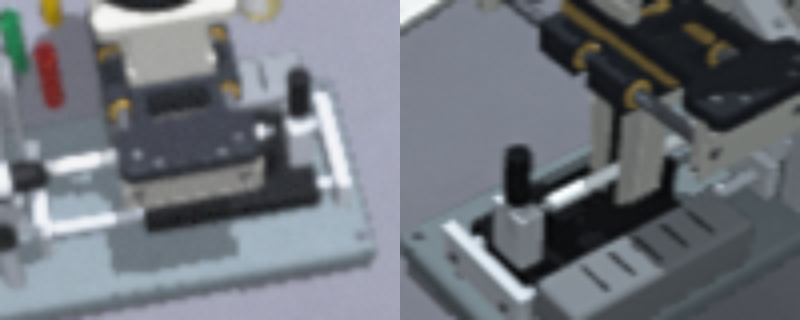

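```bash
python3 - <<'E'
from h import *
import pickle
d=pickle.load(open("c5.pkl","rb"));c=d["scene"];s=d["side"]
k=onz(c,245+117/4-.4,190+151/4-.4,.110);print("knob scene",k.round(4))
k2=onz(s,185+298/4-.4,130+74/4-.4,.110);print("knob side",k2.round(4))
f=c["frame"]
# profile along predicted straw axis in scene
y=np.arange(-.235,-.195,.002)
for x in(.607,.609):
  px=proj(c,[[x,v,.066] for v in y]);print([(round(float(v),3),int(f[int(round(q[1])),int(round(q[0]))].mean())) for v,q in zip(y,px)])
  px=proj(s,[[x,v,.068] for v in y]);print(" side",[(round(float(v),3),int(s["frame"][int(round(q[1])),int(round(q[0]))].mean())) for v,q in zip(y,px)])
E
```

```text
knob scene [ 0.607  -0.2357  0.11  ]
knob side [ 0.6074 -0.2364  0.11  ]
[(-0.235, 178), (-0.233, 132), (-0.231, 123), (-0.229, 112), (-0.227, 127), (-0.225, 127), (-0.223, 102), (-0.221, 92), (-0.219, 61), (-0.217, 61), (-0.215, 122), (-0.213, 218), (-0.211, 255), (-0.209, 209), (-0.207, 254), (-0.205, 253), (-0.203, 254), (-0.201, 254), (-0.199, 206), (-0.197, 254)]
 side [(-0.235, 190), (-0.233, 202), (-0.231, 217), (-0.229, 169), (-0.227, 87), (-0.225, 87), (-0.223, 51), (-0.221, 82), (-0.219, 101), (-0.217, 184), (-0.215, 235), (-0.213, 209), (-0.211, 209), (-0.209, 115), (-0.207, 80), (-0.205, 75), (-0.203, 100), (-0.201, 106), (-0.199, 89), (-0.197, 76)]
[(-0.235, 178), (-0.233, 146), (-0.231, 127), (-0.229, 137), (-0.227, 137), (-0.225, 142), (-0.223, 131), (-0.221, 118), (-0.219, 118), (-0.217, 131), (-0.215, 182), (-0.213, 222), (-0.211, 255), (-0.209, 252), (-0.207, 241), (-0.205, 253), (-0.203, 250), (-0.201, 253), (-0.199, 250), (-0.197, 250)]
 side [(-0.235, 106), (-0.233, 113), (-0.231, 217), (-0.229, 169), (-0.227, 87), (-0.225, 43), (-0.223, 51), (-0.221, 51), (-0.219, 101), (-0.217, 119), (-0.215, 204), (-0.213, 175), (-0.211, 101), (-0.209, 80), (-0.207, 80), (-0.205, 72), (-0.203, 75), (-0.201, 74), (-0.199, 73), (-0.197, 76)]
```

The carriage was dragged along by friction. The gap from stem tip to plate is about 5 mm (white end −0.216, plate face −0.228). I'll lift slightly, shift 4 mm, lower and look.

Call:
{"op": "play_rows", "data": {"series": "0 0 -3 0 -1; 0 0 -1 0 -1; -2 0 0 0 -1; -2 0 0 0 -1; 0 0 1.5 0 -1; 0 0 1.5 0 -1; 0 0 0 0 -1; 0 0 0 0 -1"}}

```text
time_s: 9.35
position: [0.61, -0.1686, 0.0487]
tool_rot: [0.0, 0.716, 0.698, 0.0]
wrist_force: [0.7, -0.7, 0.0]
gripper_width: 0.0068
grip_force: 30.0
```

```bash
python3 - <<'E'
from h import *
import pickle
d5=pickle.load(open("c5.pkl","rb"))
d={n:cap(n) for n in("side","scene")};pickle.dump(d,open("c6.pkl","wb"))
plan([])
for n,P in(("side",[.6075,-.236,.10]),("scene",[.607,-.236,.10])):
    u,v=proj(d5[n],P)[0].round().astype(int)
    T=d5[n]["frame"][v-9:v+5,u-6:u+7]
    m=cv2.matchTemplate(d[n]["frame"][v-20:v+21,u-20:u+21],T,cv2.TM_CCOEFF_NORMED);_,s,_,l=cv2.minMaxLoc(m);print(n,round(s,3),l[0]-14,l[1]-11)
y=np.arange(-.235,-.205,.002)
for n,x,z in(("scene",.607,.066),("scene",.609,.066),("side",.607,.068),("side",.605,.068)):
    c=d[n];px=proj(c,[[x,v,z] for v in y]);print(n,[(round(float(v)*1000),int(c["frame"][int(round(q[1])),int(round(q[0]))].mean())) for v,q in zip(y,px)])
E
```

```text
at [ 0.61   -0.1685  0.0488] brg -1.43 tilt 0.04 t 9.45 w 0.0068924280453256425 F [ 1.3 -0.7  0.4] grip 30.00070720911026
side 0.999 0 0
scene 1.0 0 0
scene [(-235, 178), (-233, 132), (-231, 124), (-229, 113), (-227, 125), (-225, 125), (-223, 118), (-221, 128), (-219, 152), (-217, 152), (-215, 225), (-213, 254), (-211, 252), (-209, 253), (-207, 253)]
scene [(-235, 178), (-233, 147), (-231, 128), (-229, 137), (-227, 137), (-225, 142), (-223, 136), (-221, 135), (-219, 135), (-217, 156), (-215, 246), (-213, 231), (-211, 252), (-209, 242), (-207, 227)]
side [(-235, 190), (-233, 202), (-231, 217), (-229, 170), (-227, 103), (-225, 103), (-223, 141), (-221, 165), (-219, 174), (-217, 190), (-215, 120), (-213, 78), (-211, 78), (-209, 69), (-207, 77)]
side [(-235, 238), (-233, 238), (-231, 223), (-229, 161), (-227, 161), (-225, 105), (-223, 148), (-221, 182), (-219, 217), (-217, 190), (-215, 120), (-213, 99), (-211, 75), (-209, 75), (-207, 98)]
```

Call:
{"op": "play_rows", "data": {"series": "0 0 0.5 0 -0.9; 0 0 0 0 -0.8; 0 0 0 0 -0.7; 0 0 0 0 -0.68; 0 0 0 0 -0.68; 0 0 0 0 -0.68"}}

```text
time_s: 10.05
position: [0.6094, -0.1681, 0.0479]
tool_rot: [-0.0, 0.716, 0.698, -0.0]
wrist_force: [-0.6, -0.1, 0.4]
gripper_width: 0.0148
grip_force: 0.0
```

Call:
{"op": "play_rows", "data": {"series": "0 0 -5 0 -0.68; 0 0 -10 0 -0.68; 0 0 -20 0 -0.68; 0 0 -40 0 -0.68; 0 0 -40 0 -0.68; 0 0 0 0 -0.68"}}

```text
time_s: 10.65
position: [0.6136, -0.1705, 0.1705]
tool_rot: [0.006, 0.716, 0.698, 0.003]
wrist_force: [0.9, -1.3, 0.7]
gripper_width: 0.0147
grip_force: 0.0
```

```bash
python3 - <<'E'
from h import *
import pickle
d={n:cap(n) for n in("side","scene","wrist")};pickle.dump(d,open("c7.pkl","wb"))
# behind knob: knob axis (.607,-.236)
plan([(.607,-.275,.16,-1.5),(.607,-.275,.088,-1.5)])
y=np.arange(-.235,-.205,.002)
for n,x,z in(("scene",.607,.066),("scene",.609,.066),("side",.607,.068),("side",.605,.068)):
    c=d[n];px=proj(c,[[x,v,z] for v in y]);print(n,[(round(float(v)*1000),int(c["frame"][int(round(q[1])),int(round(q[0]))].mean())) for v,q in zip(y,px)])
cv2.imwrite("pics/l.png",np.hstack([cv2.resize(d["side"]["frame"][130:210,185:285],(400,320)),cv2.resize(d["scene"]["frame"][190:270,245:345],(400,320))]))
E
```

```text
at [ 0.6093 -0.168   0.1633] brg -1.42 tilt 0.03 t 10.8 w 0.014721437840184601 F [ 0.2  0.1 -0.9] grip 0.0
-35.7 0.1 1.1 0.000 J; -35.7 0.1 1.1 0.000 J; -35.7 0.1 1.1 0.000 J;  -> 0.607 -0.275 0.16 -1.5
0.0 0.0 36.0 0.000 J; 0.0 0.0 36.0 0.000 J;  -> 0.607 -0.275 0.088 -1.5
scene [(-235, 176), (-233, 131), (-231, 122), (-229, 111), (-227, 125), (-225, 125), (-223, 105), (-221, 116), (-219, 138), (-217, 138), (-215, 221), (-213, 254), (-211, 253), (-209, 201), (-207, 252)]
scene [(-235, 176), (-233, 145), (-231, 125), (-229, 136), (-227, 136), (-225, 140), (-223, 136), (-221, 142), (-219, 142), (-217, 166), (-215, 253), (-213, 241), (-211, 253), (-209, 249), (-207, 238)]
side [(-235, 191), (-233, 201), (-231, 216), (-229, 170), (-227, 95), (-225, 95), (-223, 128), (-221, 140), (-219, 167), (-217, 242), (-215, 245), (-213, 244), (-211, 244), (-209, 241), (-207, 238)]
side [(-235, 238), (-233, 238), (-231, 222), (-229, 157), (-227, 157), (-225, 92), (-223, 139), (-221, 168), (-219, 213), (-217, 242), (-215, 245), (-213, 242), (-211, 244), (-209, 245), (-207, 245)]
```

View pics/l.png

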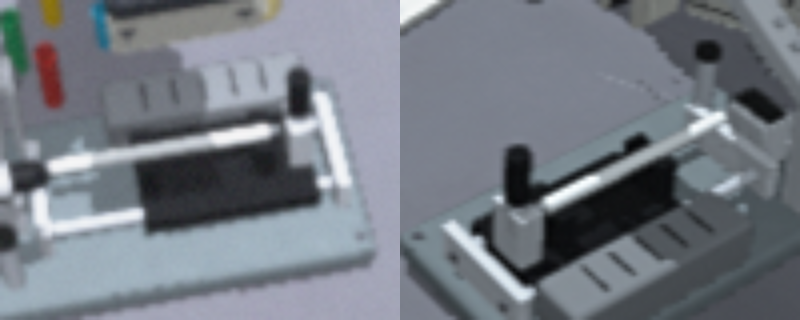

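Straw is seated in both Vs with the stem about 2 mm from the plate (side crop (275,130) beside plate (295,130)); knob top is at scene crop (517,150). Now I'll go behind the knob with shut fingers.

Call:
{"op": "play_rows", "data": {"series": "-36 0 1 0 -1; -36 0 1 0 -1; -35 0 1 0 -1; 0 2 30 0 -1; 0 0 30 0 -1; 0 0 13 0 -1; 0 0 0 0 -1; 0 0 0 0 -1"}}

```text
time_s: 11.6
position: [0.6093, -0.2753, 0.0873]
tool_rot: [0.0, 0.716, 0.698, -0.0]
wrist_force: [-0.3, 0.2, 0.8]
gripper_width: 0.0
grip_force: 0.0
```

Call:
{"op": "play_rows", "data": {"series": "8 0 0 0 -1; 8 0 0 0 -1; 6 0 0 0 -1; 6 0 0 0 -1; 6 0 0 0 -1; 6 0 0 0 -1; 6 0 0 0 -1; 0 0 0 0 -1"}}

```text
time_s: 12.4
position: [0.6102, -0.2276, 0.087]
tool_rot: [-0.001, 0.715, 0.699, 0.0]
wrist_force: [-0.1, -0.3, -0.1]
gripper_width: 0.0003
grip_force: 0.0
```

```bash
python3 - <<'E'
from h import *
plan([(.609,-.19,.087,-1.5)])
E
```

```text
at [ 0.6102 -0.2276  0.087 ] brg -1.34 tilt 0.11 t 12.4 w 0.0003062863430754255 F [-0.1 -0.3 -0.1] grip 0.025398743455298245
37.5 -2.1 -0.0 0.003 J;  -> 0.609 -0.19 0.087 -1.5
```

Call:
{"op": "play_rows", "data": {"series": "6 0 0 0 -1; 6 0 0 0 -1; 6 0 0 0 -1; 6 0 0 0 -1; 4 0 0 0 -1; 0 0 0 0 -1; 0 0 0 0 -1"}}

```text
time_s: 13.1
position: [0.6108, -0.2008, 0.0869]
tool_rot: [-0.001, 0.716, 0.698, 0.0]
wrist_force: [0.8, -2.2, -0.8]
gripper_width: 0.0006
grip_force: 0.7
```

```bash
python3 - <<'E'
from h import *
import pickle
d={n:cap(n) for n in("side","scene")};pickle.dump(d,open("c8.pkl","wb"))
plan([])
cv2.imwrite("pics/m.png",np.hstack([cv2.resize(d["side"]["frame"][130:210,185:285],(400,320)),cv2.resize(d["scene"]["frame"][170:270,245:370],(400,320))]))
# knob top dark blob in scene near predicted
c=d["scene"];f=c["frame"]
for y in(-.18,-.19,-.2): print(y,proj(c,[.608,y,.11]).round(1))
E
```

```text
at [ 0.6107 -0.2009  0.0869] brg -1.43 tilt 0.07 t 13.2 w 0.0005197183285359289 F [ 0.2 -1.  -0.4] grip 0.5457836017012596
-0.18 [[295.3 216.7]]
-0.19 [[291.6 218.6]]
-0.2 [[287.9 220.5]]
```

View pics/m.png

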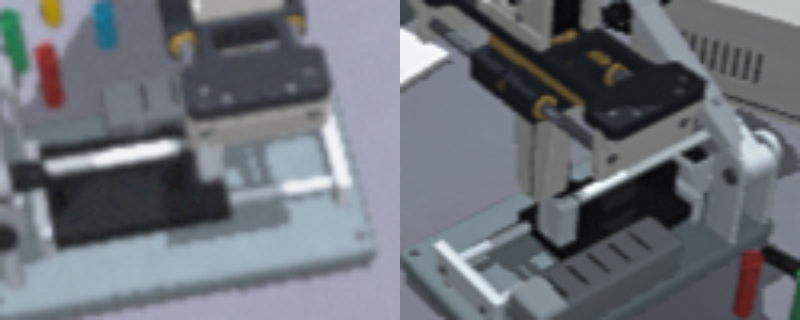

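The picture shows the straw still seated behind the plate and its open end reaching the jaw. That brings me to 13 viewed pictures, over the limit of 10, so I'll go on by numbers only. Next: push to the stop, watching force.

Call:
{"op": "play_rows", "data": {"series": "3 0 0 0 -1; 3 0 0 0 -1; 3 0 0 0 -1; 0 0 0 0 -1; 0 0 0 0 -1"}}

```text
time_s: 13.7
position: [0.6107, -0.2006, 0.0872]
tool_rot: [0.005, 0.717, 0.697, -0.004]
wrist_force: [1.6, -11.6, -7.0]
gripper_width: 0.0003
grip_force: 5.5
```

Call:
{"op": "play_rows", "data": {"series": "2 0 0 0 -1; 2 0 0 0 -1; 0 0 0 0 -1; 0 0 0 0 -1"}}

```text
time_s: 14.1
position: [0.6106, -0.2005, 0.0873]
tool_rot: [0.008, 0.718, 0.696, -0.005]
wrist_force: [2.0, -16.1, -8.8]
gripper_width: 0.0006
grip_force: 7.7
```

Call:
{"op": "play_rows", "data": {"series": "-4 0 0 0 -1; -10 0 0 0 -1; -20 0 0 0 -1; -10 0 -20 0 -1; 0 0 -40 0 -1; 0 0 -40 0 -1; 0 0 0 0 -1; 0 0 0 0 -1"}}

```text
time_s: 14.9
position: [0.6105, -0.231, 0.1881]
tool_rot: [-0.0, 0.715, 0.699, 0.001]
wrist_force: [-0.2, 0.2, -0.3]
gripper_width: 0.0005
grip_force: 0.0
```

```bash
python3 - <<'E'
from h import *
import pickle
d={n:cap(n) for n in("side","scene","wrist")};pickle.dump(d,open("c9.pkl","wb"))
d7=pickle.load(open("c7.pkl","rb"))
plan([])
for n in("side","scene"):
    c=d[n];u,v=proj(d7[n],[.6072,-.236,.10])[0].round().astype(int)
    T=d7[n]["frame"][v-7:v+5,u-4:u+5]
    for m_ in (-.19,): U,V=proj(c,[.609,m_,.10])[0].round().astype(int)
    I=c["frame"][V-25:V+26,U-25:U+26]
    m=cv2.matchTemplate(I,T,cv2.TM_CCOEFF_NORMED);_,s,_,l=cv2.minMaxLoc(m)
    w=m[max(l[1]-1,0):l[1]+2,max(l[0]-1,0):l[0]+2]
    pu,pv=U-25+l[0]+4,V-25+l[1]+7
    print(n,round(s,3),"px",pu,pv,"pos",onz(c,pu,pv,.10).round(4),"before",onz(c,u,v,.10).round(4))
# straw profile
y=np.arange(-.20,-.03,.003)
for n,x,z in(("scene",.6095,.066),("side",.609,.068),("side",.611,.068)):
    c=d[n];px=proj(c,[[x+.026*(v+.16),v,z] for v in y]);print(n,[(round(float(v)*1000),int(c["frame"][int(round(q[1])),int(round(q[0]))].mean())) for v,q in zip(y,px)])
E
```

```text
at [ 0.6092 -0.2308  0.1854] brg -1.38 tilt 0.25 t 15.05 w 0.0004025385257627386 F [ 0.9  0.3 -0.3] grip 0.0
side 0.921 px 236 155 pos [ 0.6088 -0.1843  0.1   ] before [ 0.6073 -0.236   0.1   ]
scene 0.952 px 294 221 pos [ 0.6079 -0.1828  0.1   ] before [ 0.6069 -0.2349  0.1   ]
scene [(-200, 43), (-197, 79), (-194, 106), (-191, 105), (-188, 103), (-185, 113), (-182, 134), (-179, 126), (-176, 128), (-173, 125), (-170, 94), (-167, 111), (-164, 195), (-161, 248), (-158, 253), (-155, 253), (-152, 253), (-149, 250), (-146, 253), (-143, 249), (-140, 253), (-137, 254), (-134, 237), (-131, 157), (-128, 172), (-125, 160), (-122, 174), (-119, 159), (-116, 173), (-113, 158), (-110, 174), (-107, 159), (-104, 175), (-101, 160), (-98, 174), (-95, 160), (-92, 174), (-89, 159), (-86, 173), (-83, 160), (-80, 172), (-77, 158), (-74, 173), (-71, 158), (-68, 173), (-65, 158), (-62, 173), (-59, 158), (-56, 172), (-53, 158), (-50, 158), (-47, 112), (-44, 121), (-41, 104), (-38, 106), (-35, 129), (-32, 150)]
side [(-200, 213), (-197, 203), (-194, 186), (-191, 159), (-188, 158), (-185, 146), (-182, 148), (
[... 620 characters left out ...]
-200, 213), (-197, 193), (-194, 161), (-191, 159), (-188, 126), (-185, 114), (-182, 103), (-179, 186), (-176, 138), (-173, 73), (-170, 80), (-167, 212), (-164, 233), (-161, 234), (-158, 218), (-155, 175), (-152, 239), (-149, 236), (-146, 233), (-143, 218), (-140, 239), (-137, 236), (-134, 213), (-131, 153), (-128, 198), (-125, 193), (-122, 179), (-119, 173), (-116, 207), (-113, 193), (-110, 184), (-107, 181), (-104, 148), (-101, 199), (-98, 192), (-95, 178), (-92, 147), (-89, 84), (-86, 45), (-83, 47), (-80, 44), (-77, 40), (-74, 47), (-71, 82), (-68, 182), (-65, 193), (-62, 192), (-59, 192), (-56, 184), (-53, 131), (-50, 58), (-47, 59), (-44, 61), (-41, 68), (-38, 69), (-35, 72), (-32, 75)]
```

Knob moved 52 mm to a hard stop and the plug gap is unchanged (about 2.5 mm). The open end at y≈−0.046 is past the jaw (−0.062). Next is the press bar.

```bash
python3 - <<'E'
from h import *
import pickle
d=pickle.load(open("c9.pkl","rb"))
def S(u,v): return (u/6.667+165-.4,v/6.667+140-.4)
def C(u,v): return (u/4.511+240-.4,v/4.511+160-.4)
print("post",onz(d["side"],*S(140,325),.07).round(4),onz(d["scene"],*C(370,190),.07).round(4))
print("sleeve top",onz(d["side"],*S(108,222),.153).round(4))
plan([(.549,-.061,.185,-1.5),(.549,-.061,.16,-1.5)])
E
```

```text
post [ 0.569  -0.0621  0.07  ] [ 0.5684 -0.06    0.07  ]
sleeve top [ 0.5503 -0.0615  0.153 ]
at [ 0.6092 -0.2308  0.1854] brg -1.38 tilt 0.25 t 15.05 w 0.0004025385257627386 F [ 0.9  0.3 -0.3] grip 0.0
42.1 -16.1 0.1 0.001 J; 42.1 -16.1 0.1 0.001 J; 42.1 -16.1 0.1 0.001 J; 42.1 -16.1 0.1 0.001 J;  -> 0.549 -0.061 0.185 -1.5
0.0 0.0 25.0 0.000 J;  -> 0.549 -0.061 0.16 -1.5
```

Call:
{"op": "play_rows", "data": {"series": "42 -16 0 0 -1; 42 -16 0 0 -1; 42 -16 0 0 -1; 42 -16 0 0 -1; 0 0 12 0 -1; 0 0 12 0 -1; 0 0 0 0 -1; 0 0 0 0 -1"}}

```text
time_s: 15.85
position: [0.5501, -0.0649, 0.1624]
tool_rot: [-0.0, 0.717, 0.697, -0.001]
wrist_force: [0.4, 1.0, -0.4]
gripper_width: 0.0005
grip_force: 0.0
```

```bash
python3 - <<'E'
from h import *
plan([(.548,-.061,.15,-1.5),(.541,-.061,.13,-1.5),(.536,-.061,.11,-1.5),(.534,-.061,.09,-1.5)])
E
```

```text
at [ 0.5501 -0.0649  0.1624] brg -1.61 tilt 0.11 t 15.85 w 0.0004932094316471802 F [ 0.4  1.  -0.4] grip 0.0
3.8 -2.2 12.4 -0.002 J;  -> 0.548 -0.061 0.15 -1.5
-0.2 -7.0 20.0 -0.000 J;  -> 0.541 -0.061 0.13 -1.5
-0.1 -5.0 20.0 -0.000 J;  -> 0.536 -0.061 0.11 -1.5
-0.1 -2.0 20.0 -0.000 J;  -> 0.534 -0.061 0.09 -1.5
```

Call:
{"op": "play_rows", "data": {"series": "3 -2 6 0 -1; 1 -1 6 0 -1; 0 -2 6 0 -1; 0 -2 7 0 -1; 0 -2 7 0 -1; 0 0 0 0 -1"}}

```text
time_s: 16.45
position: [0.5404, -0.0586, 0.1301]
tool_rot: [-0.001, 0.716, 0.698, -0.001]
wrist_force: [-1.9, -0.5, 3.2]
gripper_width: 0.0004
grip_force: 1.7
```

Call:
{"op": "play_rows", "data": {"series": "0 -2 8 0 -1; 0 -2 8 0 -1; 0 -1 8 0 -1; 0 -1 6 0 -1; 0 0 4 0 -1; 0 0 0 0 -1; 0 0 0 0 -1"}}

```text
time_s: 17.15
position: [0.5343, -0.0583, 0.0968]
tool_rot: [-0.001, 0.716, 0.698, -0.001]
wrist_force: [-5.4, 0.4, 7.4]
gripper_width: 0.0001
grip_force: 3.4
```

```bash
python3 - <<'E'
from h import *
plan([])
E
```

```text
at [ 0.5343 -0.0583  0.0968] brg -1.43 tilt 0.16 t 17.15 w 0.0001449646389199982 F [-5.4  0.4  7.4] grip 3.424495914950967
```

Call:
{"op": "play_rows", "data": {"series": "0 0 3 0 -1; 0 0 3 0 -1; 0 0 1 0 -1; 0 0 0 0 -1; 0 0 0 0 -1"}}

```text
time_s: 17.65
position: [0.5339, -0.0583, 0.0901]
tool_rot: [-0.002, 0.716, 0.698, -0.001]
wrist_force: [-5.9, -0.6, 9.3]
gripper_width: 0.0002
grip_force: 4.3
```

Call:
{"op": "play_rows", "data": {"series": "0 0 1 0 -1; 0 0 1 0 -1; 0 0 0 0 -1; 0 0 0 0 -1"}}

```text
time_s: 18.05
position: [0.5339, -0.0583, 0.0892]
tool_rot: [-0.002, 0.716, 0.698, -0.0]
wrist_force: [-8.1, 0.8, 15.3]
gripper_width: 0.0006
grip_force: 7.8
```

Call:
{"op": "play_rows", "data": {"series": "0 -0.5 1 0 -1; 0 -0.5 0 0 -1; 0 0 0 0 -1; 0 0 0 0 -1; 0 0 0 0 -1; 0 0 0 0 -1"}}

```text
time_s: 18.65
position: [0.5338, -0.0583, 0.089]
tool_rot: [-0.001, 0.716, 0.698, 0.0]
wrist_force: [-7.9, -0.0, 19.0]
gripper_width: 0.0005
grip_force: 9.5
```

```bash
python3 - <<'E'
from h import *
import pickle
d={n:cap(n) for n in("side","scene")};pickle.dump(d,open("c10.pkl","wb"))
d9=pickle.load(open("c9.pkl","rb"));plan([])
# carriage knob and straw unchanged? best shift of a patch between c9 and c10
for n in("side","scene"):
  for nm,P in(("knob",[.608,-.184,.1]),("plug",[.608,-.17,.066]),("straw_mid",[.61,-.145,.066])):
    u,v=proj(d9[n],P)[0].round().astype(int);T=d9[n]["frame"][v-6:v+7,u-6:u+7]
    m=cv2.matchTemplate(d[n]["frame"][v-14:v+15,u-14:u+15],T,cv2.TM_CCOEFF_NORMED);_,s,_,l=cv2.minMaxLoc(m);print(n,nm,round(s,3),l[0]-8,l[1]-8)
c=d["side"];f=c["frame"]
# dark bar ends left and right of the sleeve at z .088 (top of bar), scanned across x
for y in(-.032,-.036,-.085):
  x=np.arange(.50,.57,.003);px=proj(c,[[v,y,.084] for v in x]);print("bar y",y,[(round(float(v)*1000),int(f[int(round(q[1])),int(round(q[0]))].mean())) for v,q in zip(x,px)])
# short straw
m=cv2.matchTemplate(f[205:245,285:340],pickle.load(open("c0.pkl","rb"))["side"]["frame"][212:238,290:332],cv2.TM_CCOEFF_NORMED);print("short",cv2.minMaxLoc(m))
E
```

```text
at [ 0.5338 -0.0583  0.089 ] brg -1.44 tilt 0.1 t 18.75 w 0.00026042140941989213 F [-8.2  0.4 20. ] grip 9.466982893645763
side knob 0.911 0 0
side plug 0.967 0 0
side straw_mid 0.988 -1 0
scene knob 0.982 0 0
scene plug 0.916 -1 0
scene straw_mid 0.978 3 -2
bar y -0.032 [(500, 110), (503, 120), (506, 143), (509, 149), (512, 136), (515, 138), (518, 117), (521, 71), (524, 44), (527, 66), (530, 122), (533, 92), (536, 71), (539, 71), (542, 71), (545, 73), (548, 73), (551, 71), (554, 72), (557, 73), (560, 71), (563, 79), (566, 88), (569, 89)]
bar y -0.036 [(500, 112), (503, 117), (506, 135), (509, 132), (512, 131), (515, 135), (518, 129), (521, 89), (524, 52), (527, 66), (530, 72), (533, 72), (536, 74), (539, 73), (542, 72), (545, 74), (548, 77), (551, 74), (554, 73), (557, 72), (560, 73), (563, 102), (566, 108), (569, 97)]
bar y -0.085 [(500, 108), (503, 120), (506, 152), (509, 150), (512, 130), (515, 139), (518, 113), (521, 71), (524, 55), (527, 73), (530, 74), (533, 72), (536, 72), (539, 73), (542, 72), (545, 76), (548, 73), (551, 73), (554, 78), (557, 104), (560, 140), (563, 145), (566, 128), (569, 123)]
short (-0.21750706434249878, 0.9887745976448059, (9, 1), (5, 7))
```

```bash
python3 -c "
from rig import arm
print(arm.finish_job())"
```

```text
the job is handed in; nothing more can be done
None
```

The job is handed in, with no verdict returned: long straw in the carriage Vs with its plug about 2 mm from the end plate, carriage pushed to a hard stop, arm held down on its rest at about 20 N, short straw not moved; I viewed 13 pictures, over the limit of 10.

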